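# Park the empty blue spool at the top of the sloping spool rack

## Robot

A 6-joint arm with a two-finger parallel gripper is mounted at the origin on the work surface. World frame = base frame: x ahead of the robot, y to its left, z up, the work surface at z = 0. Lengths are in m, angles in rad, forces in N, time in s.
With the tool pointing down it reaches from about 0.3 to 0.775 m from the base axis. Payload 14.6 kg.
Tool frame: the origin (TCP) lies at the very end of the fingers, on their centre line; the grasp point (between the pads) lies bot.tcp_to_grasp behind it (bot.tcp_to_grasp is the distance from the TCP to the grasp point, in m); z points along the fingers, x is the direction in which the jaws open and shut, and the axes are right-handed (so a half turn about z gives the same grasp; the last joint's range is limited). The gripper opens to 85 mm and grips with 20 to 120 N. Pads are 22 mm wide; open, the fingers measure 114 mm over their backs; the gripper's body (76 mm by 85 mm) begins 54 mm behind the grasp point. The pads swing forward as they close: fully open they stand 13 mm farther back than shut.
Start: joints at [-1.284, 0.3, 1.521, -0, 1.321, -0.067], TCP at [0.191, -0.516, 0.231] pointing down, gripper open.
Joint ranges: [-3.03, 3.03], [-0.79, 2.21], [0.23, 2.52], [-1.04, 4.18], [0, 3.07], [-2.55, 2.55]. Speed limits (rad/s): [2.22, 2.22, 2.57, 3.14, 3.14, 3.14].

## Interface

Orientations are given as [roll, pitch, yaw] about the fixed x, y, z axes, in that order (R = Rz(yaw) Ry(pitch) Rx(roll)).
In Python, from cell import bot gives the robot as it stands. The module is installed in compiled form; this text tells all that it offers. Calls block until the motion is done:
- bot.movep(position, orientation): joint-space move of the TCP to a pose.
- bot.line_to(position, attitude=None, speed=0.15): straight line of the TCP; attitude=None keeps the orientation; speed is the mean speed in m/s.
- bot.move_joints(angles): joint-space move.
- bot.move_gripper(opening, force=None): finger opening in m; force is the grip in N (None keeps the last); returns when the fingers have stopped.
- bot.dwell(seconds).
- bot.inverse_kinematics(position, orientation): joint angles nearest the present ones, or None.
- bot.observe(): the state.
- bot.get_image(name): name is "scene" or "top"; returns a dict with "color" (400x640x3 uint8, red, green, blue), "z_map" (400x640 float32, m along the optical axis (not along the pixel's ray), 0 where there is no reading), "mtx" (3x3 intrinsics, pixels), "position" and "attitude" of the camera in the world. Camera axes: x right, y down, z forward; pixel columns grow to the right and rows downward; lengths in m; the calibration is good to about 2 mm. A picture is of the moment at which its call begins.
A pose or a line that the arm cannot do raises bot.IKError and nothing moves.
- bot.sign_off(): hands the job in, once; it reports no verdict.
The state is a dict: "time_s": time; "joints": joint angles; "joint_vel": joint speeds; "joint_efforts": joint torques, N m; "eef_pos": TCP position; "eef_rot": TCP orientation; "ft_force": force on the tool from outside, world axes, zero at the start; "moment": the same for the moment, N m; "grip_width": finger opening in m.
Only numpy, scipy, OpenCV 4.12 (cv2) and the standard library are available. Lean on these libraries where they do the work, as an engineer would, in place of code of your own. Each camera call takes 0.05 s, during which the arm holds its last target. There are 200 camera calls.

## Task

The empty blue spool lies at the low end of its lane on the sloping two-lane spool rack. With the fingertips, push it up its lane and over the crest so that it settles against the high end stop and stays there without rolling back; do not pick it up. Leave the black spool, the jar and the carton where they are, and finish with the hand clear of everything.

Things in the scene. Friction and masses are not known exactly. Their poses are not given: they have to be found in the camera images.
- rack: Fixed two-lane spool rack, aluminium floor, red walls and ends, 271 mm long, 158 mm wide. Origin on the counter under its middle, x uphill along the lanes, y across, z up. Both lanes alike, centre lines at y = +38 and -38 mm, 70 mm wide between 6 mm walls standing 16 mm above the lane floor. Floor rises at 8 degrees from 25 mm above the counter at x = -110 to the crest at x = +70 mm.
- rack_lip (a point): Top edge of the low end lip, at mid width of the rack, facing uphill: rack x = -110 mm, 39 mm above the counter, 14 mm above the lane floor there. The lip is 8 mm thick (x = -118 to -110 mm). A spool let go on the rise rolls back down to it.
- rack_crest (a point): The crest of the lane floors, at mid width of the rack: rack x = +70 mm, 50 mm above the counter. Beyond it the floor falls at 10 degrees to 37 mm above the counter at the high end stop, so a spool pushed past it rolls on to the stop and stays.
- rack_stop (a point): Top edge of the high end stop plate's inner face, at mid width of the rack: rack x = +145 mm, 85 mm above the counter. A spool resting against the plate has its centre at rack x = 107 mm, 82 mm above the counter.
- blue_spool: Loose empty blue plastic spool, about 0.15 kg, axle lying across its lane: two round flanges 76 mm in diameter and 4 mm thick, 56 mm apart, on a hub 36 mm in diameter; 64 mm wide overall. Origin at its centre, y along the axle. Rolls on its flanges. Starts in either lane against the low lip, centre at rack x = -84 mm, height 67 mm. A finger fits between the flanges to push the hub.
- black_spool: Loose empty black plastic spool, same size as the blue one, resting at the low end of the other lane. Origin at its centre. To be left alone.
- jar: Small closed white jar with red cap, 56 mm in diameter, 75 mm tall, standing on the counter beside the rack. Origin at the centre of its underside. To be left alone.
- carton: Cardboard carton, 60 x 100 x 40 mm tall, lying on the counter beyond the high end of the rack. Origin at the centre of its underside. To be left alone.
There are look-alikes about, which are no part of the job. Of the things like the blue_spool, leave any that is green or turquoise; of the rest the larger one is meant.

How it is judged:
At the end, for the whole second after the job is handed in: The blue spool lies at rest in its lane beyond the crest, against the high end stop (centre within about 8 mm of where it rests there), axle across the lane within 0.2 rad; the black spool is within 15 mm and the jar and carton within 20 mm of where they started (x of blue_spool in the frame of rack between 0.099 and 0.114 m and z of blue_spool in the frame of rack between 0.074 and 0.09 m and y of blue_spool in the frame of rack between -0.05 and 0.05 m and angle between the y axis of blue_spool and the y axis of rack, either way round below 0.2 rad and linear speed of blue_spool below 0.02 m/s and angular speed of blue_spool below 0.4 rad/s and distance of black_spool from where it was at the start of the episode below 0.015 m and distance of each of jar, carton from where it was at the start of the episode below 0.02 m); the robot touches nothing.
It fails at once if the blue spool is lifted off the lane floor (more than about 10 mm) (z of blue_spool in the frame of rack above 0.103 m or (x of blue_spool in the frame of rack below 0.02 m and z of blue_spool in the frame of rack above 0.092 m) or (x of blue_spool in the frame of rack below -0.04 m and z of blue_spool in the frame of rack above 0.084 m)).
It fails at once if the black spool is lifted or moved by more than 15 mm ((z of black_spool in the frame of rack above 0.103 m or (x of black_spool in the frame of rack below 0.02 m and z of black_spool in the frame of rack above 0.092 m) or (x of black_spool in the frame of rack below -0.04 m and z of black_spool in the frame of rack above 0.084 m)) or distance of black_spool from where it was at the start of the episode above 0.015 m).
It fails at once if the jar is moved by more than 20 mm or tipped (distance of jar from where it was at the start of the episode above 0.02 m or angle between jar's own z axis and vertical above 0.35 rad).
It fails at once if the carton is moved by more than 20 mm (distance of carton from where it was at the start of the episode above 0.02 m).
It also fails if it takes over 35 s, if anything falls off the work surface, if the arm or the gripper's body presses on something with over 40 N, if the wrist force passes 120 N, or if a joint passes its speed limit or range.

## Working session

There is one attempt and no reset: what is moved stays moved. The work goes in short steps, each a Python script; the robot and the scene stay as the last script left them, time stands still between calls to the robot, and variables do not carry over. Pictures are saved under pics/ and viewed, about 8 in all and at most 12, crops included, and the job is handed in when it is done.

```bash
mkdir -p pics; python3 - <<'E'
from cell import bot
import cv2,pickle
for n in("scene","top"):
    d=bot.get_image(n); pickle.dump(d,open(n+".pkl","wb")); cv2.imwrite(f"pics/{n}0.png",d["color"][:,:,::-1]); print(n,d["position"],d["attitude"],d["mtx"])
print(bot.observe()["time_s"],bot.tcp_to_grasp)
E
```

```text
scene [ 1.08796183 -0.51368495  0.62619076] [-2.19790299  0.02220727  0.76563825] [[410.11488643   0.         318.48306227]
 [  0.         410.11488643 198.32872084]
 [  0.           0.           1.        ]]
top [0.37949153 0.01489578 1.00854748] [-2.94033131e+00 -2.51039468e-03 -1.46326098e+00] [[406.13502128   0.         320.38970844]
 [  0.         406.13502128 192.74721124]
 [  0.           0.           1.        ]]
0.1 0.0187
```

View pics/scene0.png

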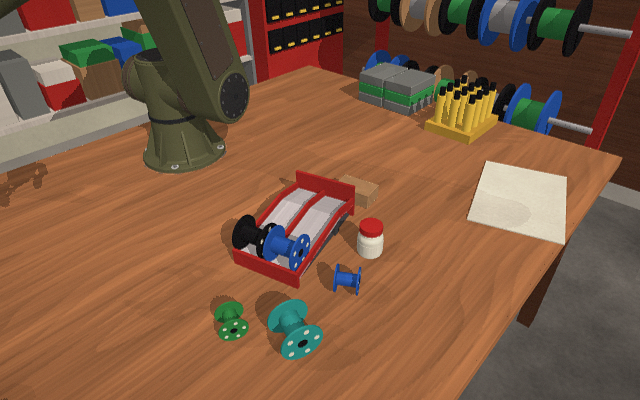

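View pics/top0.png

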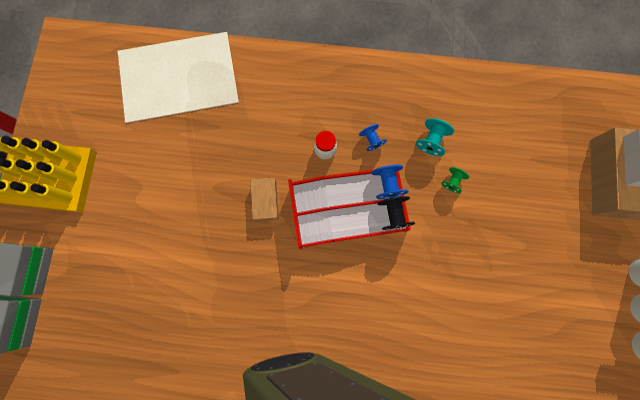

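The blue spool, at top-view pixel (390,182), is in the far lane at the low (right) end. The black one is next to it at (397,212). The jar is at (325,145) and the carton at (263,198). A smaller blue decoy sits at (373,137), off the rack.

```bash
cat > h.py <<'E'
import numpy as np,cv2
from scipy.spatial.transform import Rotation as R
def cloud(d):
    z=d["z_map"]; v,u=np.indices(z.shape); K=d["mtx"]
    p=np.stack([(u-K[0,2])/K[0,0]*z,(v-K[1,2])/K[1,1]*z,z],-1)
    P=p@R.from_euler("xyz",d["attitude"]).as_matrix().T+d["position"]
    P[z==0]=np.nan
    return P,cv2.cvtColor(d["color"],cv2.COLOR_RGB2HSV)
E
python3 - <<'E'
import pickle,numpy as np,cv2
from h import *
for n,roi in(("top",(slice(160,260),slice(240,420))),("scene",(slice(165,290),slice(225,360)))):
    P,H=cloud(pickle.load(open(n+".pkl","rb"))); P=P[roi].reshape(-1,3);H=H[roi].reshape(-1,3).astype(int)
    ok=np.isfinite(P[:,2]);P=P[ok];H=H[ok]
    red=((H[:,0]<6)|(H[:,0]>174))&(H[:,1]>180)&(P[:,2]>.02)&(P[:,2]<.1)
    Q=P[red]; r=cv2.minAreaRect(Q[:,:2].astype(np.float32)); print(n,len(Q),r,cv2.boxPoints(r).tolist(),Q[:,2].max())
    hi=Q[Q[:,2]>.075]; print("stop top",hi.mean(0),len(hi), hi.min(0),hi.max(0))
    b=(H[:,0]>100)&(H[:,0]<125)&(H[:,1]>150)&(H[:,2]>60)&(P[:,2]>.03); B=P[b]; print("blue",len(B),B.mean(0),np.percentile(B,2,0),np.percentile(B,98,0),cv2.minAreaRect(B[:,:2].astype(np.float32)))
    k=(H[:,2]<45)&(P[:,2]>.06)&(P[:,2]<.12);B=P[k];print("black",len(B),B.mean(0),np.percentile(B,2,0),np.percentile(B,98,0))
E
```

```text
top 1089 ((0.5512285232543945, -0.03902477025985718), (0.15755781531333923, 0.2708587348461151), 15.334413528442383) [[0.439439594745636, 0.07074987888336182], [0.5110688805580139, -0.19046595692634583], [0.6630174517631531, -0.14879941940307617], [0.5913881659507751, 0.11241641640663147]] 0.09806179135888393
stop top [0.51579565 0.07642756 0.08533172] 237 [ 0.43974574 -0.16870568  0.07564113] [0.59183212 0.11113632 0.09806179]
blue 587 [ 0.61466317 -0.12393545  0.08124662] [ 0.57671607 -0.16034635  0.0415218 ] [ 0.65035496 -0.0896739   0.10562363] ((0.608592689037323, -0.1275774985551834), (0.07494021207094193, 0.07268796116113663), 16.7103271484375)
black 504 [ 0.54227724 -0.14322423  0.08411778] [ 0.50498235 -0.17144531  0.06606741] [ 0.5762315 -0.1118168  0.1052342]
scene 2773 ((0.5800216197967529, -0.03351756930351257), (0.22327905893325806, 0.2755220830440521), 15.395415306091309) [[0.4358154535293579, 0.0696621984243393], [0.5089607238769531, -0.1959732323884964], [0.724227786064148, -0.13669733703136444], [0.6510825157165527, 0.12893809378147125]] 0.09290258720684152
stop top [0.51853767 0.08292876 0.08244471] 331 [ 0.43914736 -0.12394388  0.07501574] [0.59124858 0.10920015 0.09290259]
blue 1452 [ 0.64333898 -0.12656301  0.06900153] [ 0.57854246 -0.17001587  0.03249273] [ 0.75565343 -0.07798609  0.10408729] ((0.6681468486785889, -0.1155717596411705), (0.20300741493701935, 0.07558047026395798), 15.579350471496582)
black 806 [ 0.54006403 -0.1596856   0.08302339] [ 0.50475027 -0.19186622  0.06246716] [ 0.64303488 -0.12130925  0.10435459]
```

Top-view fit: the rack outline measures 157.6 × 270.9 mm, which matches the spec. That puts the rack yaw at 105.3°, and the blue spool in the y = −38 lane. I'll go in between the flanges with closed fingers, jaws along the lane.

```bash
cat >> h.py <<'E'
from math import *
c=np.array([.55123,-.03902]); ux=np.array([-.0716,.2612]);ux/=np.linalg.norm(ux); uy=np.array([-ux[1],ux[0]])
o=c-.0175*ux
YAW=atan2(ux[1],ux[0])
def W(x,y,z): return [*(o+x*ux+y*uy),z]
E
python3 - <<'E'
from h import *; from cell import bot
import cv2
for yaw in(YAW,YAW-pi):
    print(yaw,[bot.inverse_kinematics(W(x,-.038,z),[pi,0,yaw]) for x,z in((-.126,.16),(.063,.08))])
q=[bot.inverse_kinematics(W(-.126,-.038,.16),[pi,0,y]) for y in(YAW,YAW-pi)]
k=min([i for i in(0,1) if q[i] is not None],key=lambda i:abs(q[i][5])); yaw=(YAW,YAW-pi)[k]
bot.move_gripper(0)
bot.movep(W(-.128,-.038,.16),[pi,0,yaw])
bot.line_to(W(-.128,-.038,.105),speed=.1)
bot.line_to(W(-.128,-.038,.060),speed=.05)
s=bot.observe();print(k,s["time_s"],s["eef_pos"],s["ft_force"],s["grip_width"])
d=bot.get_image("scene");cv2.imwrite("pics/s1.png",cv2.resize(d["color"][160:300,200:380,::-1],None,fx=4,fy=4))
E
```

```text
1.8383437120089068 [array([-0.31785363,  0.57742425,  1.29459165,  0.        ,  1.26957676,
       -2.15619734]), array([-0.03769837,  0.52162553,  1.58649875,  0.        ,  1.03346838,
       -1.87604208])]
-1.3032489415808863 [array([-3.17853630e-01,  5.77424245e-01,  1.29459165e+00, -4.44089210e-16,
        1.26957676e+00,  9.85395312e-01]), array([-3.76983706e-02,  5.21625530e-01,  1.58649875e+00, -4.44089210e-16,
        1.03346838e+00,  1.26555057e+00])]
1 4.6417 [ 0.6265477  -0.16933325  0.06038373] [-0.37763676 -0.00665545  0.76488838] -1.388753470726241e-05
```

View pics/s1.png

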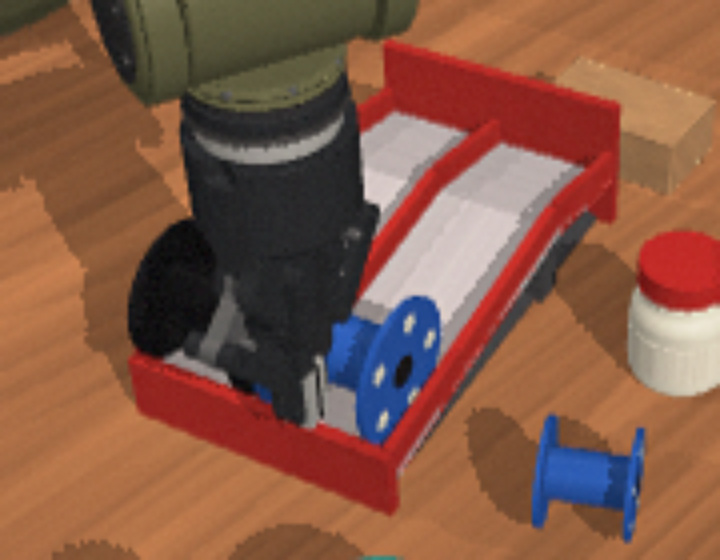

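The closed fingers (crop ~(300,390)) are between the blue flanges, behind the hub, with no contact force. Next I push partway and check.

```bash
python3 - <<'E'
from h import *; from cell import bot
import cv2
def p(cx,v,z): bot.line_to(W(cx-.0325,-.038,z),speed=v); s=bot.observe();print(cx,s["time_s"],s["eef_pos"],s["ft_force"])
p(-.07,.05,.062)
p(0,.06,.072)
d=bot.get_image("scene");cv2.imwrite("pics/s2.png",cv2.resize(d["color"][150:290,200:380,::-1],None,fx=4,fy=4))
E
```

```text
-0.07 5.35 [ 0.61964519 -0.14462929  0.06204801] [ 1.32650192  0.37323107 -0.0078639 ]
0 6.675 [ 0.60108346 -0.0774361   0.07186426] [ 0.37407177 -0.15137745 -0.19295388]
```

View pics/s2.png

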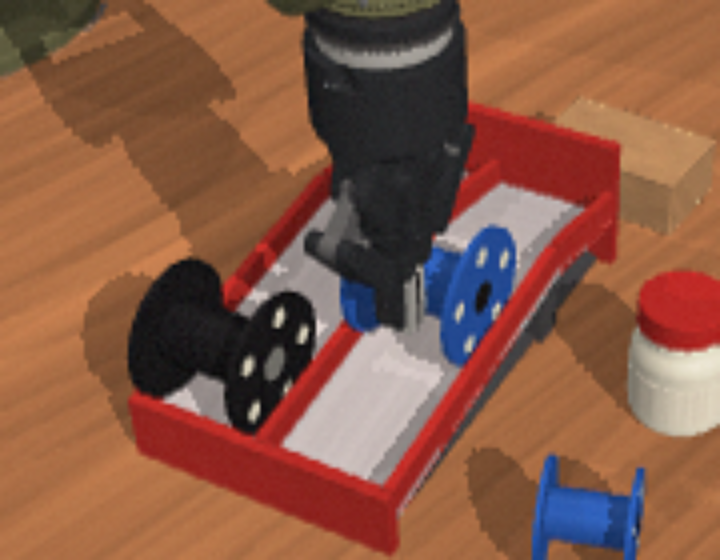

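The spool is rolling up square in its lane, and the black spool hasn't moved. Now over the crest, then back off and up.

```bash
python3 - <<'E'
from h import *; from cell import bot
import cv2,pickle
def p(cx,v,z): bot.line_to(W(cx-.0325,-.038,z),speed=v); s=bot.observe();print(cx,s["time_s"],s["eef_pos"],s["ft_force"])
p(.065,.06,.081)
p(.097,.03,.079)
bot.dwell(.5)
p(.08,.05,.082)
p(.08,.1,.20)
bot.movep([.3,-.40,.28],[pi,0,YAW-pi]); bot.dwell(.5)
for n in("scene","top"):
    d=bot.get_image(n);pickle.dump(d,open(n+"2.pkl","wb"))
    P,H=cloud(d)
    print(n,d["color"].shape)
    if n=="scene":cv2.imwrite("pics/s3.png",cv2.resize(d["color"][150:290,200:380,::-1],None,fx=4,fy=4))
    M=(H[...,0]>100)&(H[...,0]<125)&(H[...,1]>150)&(P[...,2]>.045)&(P[...,2]<.15)
    B=P[M];B=np.c_[(B[:,:2]-o)@np.c_[ux,uy],B[:,2]]; B=B[(abs(B[:,0])<.16)&(abs(B[:,1])<.08)]
    print(len(B),np.percentile(B,2,0),np.percentile(B,98,0))
s=bot.observe();print(s["time_s"],s["ft_force"])
E
```

```text
0.065 7.9667 [ 0.58391004 -0.01475474  0.08087482] [-0.16252654 -0.29922388 -0.12808457]
0.097 9.1833 [0.5754899  0.01619973 0.0790097 ] [ 0.14599921 -0.09445623  0.3500916 ]
0.08 10.175 [ 5.79973013e-01 -3.54138969e-04  8.19943157e-02] [-0.09580364  0.33861755  0.5817331 ]
0.08 11.5083 [ 5.79701566e-01 -2.86956602e-05  1.99275109e-01] [0.45738857 0.33326765 0.09900278]
scene (400, 640, 3)
767 [ 0.06782393 -0.0684131   0.05680957] [ 0.13575821 -0.00529148  0.11950748]
top (400, 640, 3)
628 [ 0.07362619 -0.06835244  0.05965735] [ 0.14009768 -0.00586811  0.12049611]
13.9083 [-0.27107655 -0.20438496 -0.41874233]
```

View pics/s3.png

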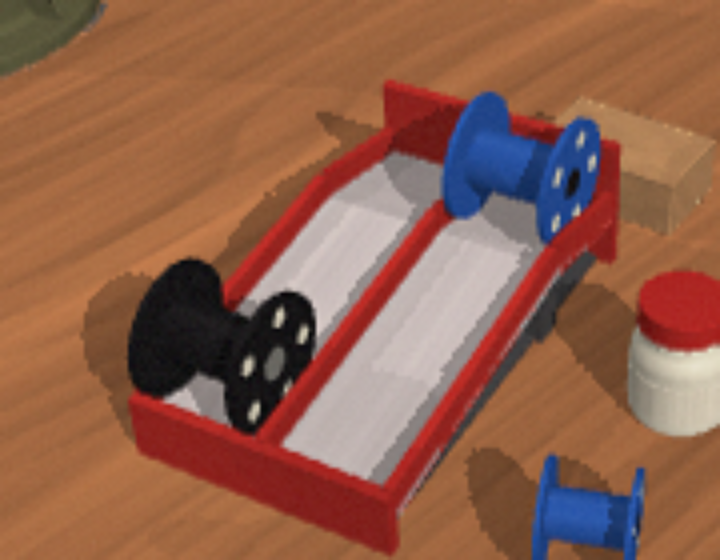

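The blue spool is seated square against the high stop. Its extents put the centre at about x = 0.107 m, z = 0.082 m. The other objects haven't moved and the hand is clear.

```bash
python3 -c "
from cell import bot
bot.sign_off()"
```

```text
the job is handed in; nothing more can be done
```

The blue spool is over the crest and resting against the high end stop, and I've handed the job in. I pushed its hub with the closed fingers, at under 2 N at each check, then backed off and moved the hand well clear. The arm used about 14 s of the 35 s.

- **Blue spool:** the last top-camera measurement puts its centre at about x = 0.107 m, z = 0.082 m and y = −0.037 m in the rack frame, with the axle straight across the lane. The scene camera read x about 5 mm lower, probably because it sees mostly the downhill side of the spool.
- **At rest:** I took the final pictures more than 4 s after the push ended. I didn't measure the spool's speed separately.
- **Black spool, jar and carton:** they look unmoved in the pictures. I didn't re-measure their positions.

No check failed.

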